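# Bench start-up: tap the three latching switch keys in order

### The job

Switch on the bench in its start-up order, tapping lightly with the fingertips: push the round key well in, then the square key, then the long bar-shaped key; each stays in when let go. Leave the cross-shaped key out, and finish clear of everything. Do not pick up, tip or shove the switch boxes, and do not disturb the other things on the bench.

Things in the scene. Friction and masses are not known exactly. Their poses are not given: they have to be found in the camera images.
- round_box: loose switch box, grey plastic, 64 x 64 mm, 34 mm high, about 0.5 kg, on rubber feet; the key on its top is a round disc, 30 mm across. Origin: centre of the underside; z up. The four boxes differ only in the shape of their white keys and may stand in any order
- round_key_top (a point): centre of the top face of that key (a round disc, 30 mm across); it stands 16 mm above the box's top while out, 5 mm when fully in, and moves with the key; axes as the box
- round_key (a joint): how far this key is pressed down, m: 0 out, 0.011 at its hard stop; over 0.0045 counts as in, so about 0.007 to 0.009 is a good light press. It resists with about 3.5 N at first, rising evenly to about 6.2 N at the stop, goes straight down, and stays wherever it is left (friction holds it)
- square_box: loose switch box, grey plastic, 64 x 64 mm, 34 mm high, about 0.5 kg, on rubber feet; the key on its top is a square, 27 x 27 mm. Origin: centre of the underside; z up. The four boxes differ only in the shape of their white keys and may stand in any order
- square_key_top (a point): centre of the top face of that key (a square, 27 x 27 mm); it stands 16 mm above the box's top while out, 5 mm when fully in, and moves with the key; axes as the box
- square_key (a joint): how far this key is pressed down, m: 0 out, 0.011 at its hard stop; over 0.0045 counts as in, so about 0.007 to 0.009 is a good light press. It resists with about 3.5 N at first, rising evenly to about 6.2 N at the stop, goes straight down, and stays wherever it is left (friction holds it)
- bar_box: loose switch box, grey plastic, 64 x 64 mm, 34 mm high, about 0.5 kg, on rubber feet; the key on its top is a long bar, 15 mm (box x) by 46 mm (box y). Origin: centre of the underside; z up. The four boxes differ only in the shape of their white keys and may stand in any order
- bar_key_top (a point): centre of the top face of that key (a long bar, 15 mm (box x) by 46 mm (box y)); it stands 16 mm above the box's top while out, 5 mm when fully in, and moves with the key; axes as the box
- bar_key (a joint): how far this key is pressed down, m: 0 out, 0.011 at its hard stop; over 0.0045 counts as in, so about 0.007 to 0.009 is a good light press. It resists with about 3.5 N at first, rising evenly to about 6.2 N at the stop, goes straight down, and stays wherever it is left (friction holds it)
- cross_box: loose switch box, grey plastic, 64 x 64 mm, 34 mm high, about 0.5 kg, on rubber feet; the key on its top is a plus-shaped cross, 36 mm over its arms, each arm 12 mm wide. Origin: centre of the underside; z up. The four boxes differ only in the shape of their white keys and may stand in any order
- cross_key_top (a point): centre of the top face of that key (a plus-shaped cross, 36 mm over its arms, each arm 12 mm wide); it stands 16 mm above the box's top while out, 5 mm when fully in, and moves with the key; axes as the box
- cross_key (a joint): how far this key is pressed down, m: 0 out, 0.011 at its hard stop; over 0.0045 counts as in, so about 0.007 to 0.009 is a good light press. It resists with about 3.5 N at first, rising evenly to about 6.2 N at the stop, goes straight down, and stays wherever it is left (friction holds it)
- dish: bystander, loose: low round lidded petri dish, 61 mm across, 16 mm high; origin: centre of the underside
- cover_box: bystander, loose: small square cover-glass box, 50 x 50 x 20 mm; origin: centre of the underside
- chamber: bystander, loose: flat glass counting chamber, 30 x 76 x 4 mm; origin: centre of the underside
- slides: bystander, loose: long flat closed slide box, 93 x 180 x 39 mm; origin: centre of the underside
- rack: bystander, loose: rack of capped tubes, 54 x 147 x 92 mm; origin: centre of the underside
- buffer: bystander, loose: capped bottle, 45 mm across, 110 mm high; origin: centre of the underside
- scanner: bystander, loose: hand-held bar-code reader lying on its side, 67 x 188 x 37 mm; origin: centre of the underside
Mind the look-alikes: they are no part of the job. Leave any yellow look-alike of the square_box alone.

How it is judged:
On the way, in this order (a step that is already met when the one before it is completed fails the run):
1. the round key is in (value of joint round_key above 0.0045 m), for 0.1 s.
2. the square key is in (value of joint square_key above 0.0045 m), for 0.1 s.
3. the bar-shaped key is in (value of joint bar_key above 0.0045 m), for 0.1 s.
At the end, for the whole second after the job is handed in: The round, square and bar-shaped keys are each pressed in by more than 4.5 of their 11 mm, the cross-shaped key by less than 3 mm, and all four boxes are at rest within 20 mm of where they began (value of joint each of round_key, square_key, bar_key above 0.0045 m and value of joint cross_key below 0.003 m and distance of each of round_box, square_box, bar_box, cross_box from where it was at the start of the episode below 0.02 m and linear speed of each of round_box, square_box, bar_box, cross_box below 0.01 m/s); the robot touches nothing.
It fails at once if the square key goes in (3 mm) before the round key is in, or the bar-shaped key before the square key is in ((value of joint square_key above 0.003 m and not (value of joint round_key above 0.0045 m)) or (value of joint bar_key above 0.003 m and not (value of joint square_key above 0.0045 m))).
It fails at once if the cross-shaped key is pressed (3 mm) (value of joint cross_key above 0.003 m).
It fails at once if a box or its key is pressed with more than 20 N (contact force between any of the fingers, the arm and round_box above 20 N or contact force between any of the fingers, the arm and square_box above 20 N or contact force between any of the fingers, the arm and bar_box above 20 N or contact force between any of the fingers, the arm and cross_box above 20 N).
It fails at once if a switch box is lifted (10 mm), tipped (0.2 rad) or shoved (20 mm) (height (world z) of any of round_box, square_box, bar_box, cross_box above 0.01 m or angle between any of round_box, square_box, bar_box, cross_box's own z axis and vertical above 0.2 rad or distance of any of round_box, square_box, bar_box, cross_box from where it was at the start of the episode above 0.02 m).
It fails at once if a bystander is moved by 20 mm or tipped (0.3 rad) (distance of any of dish, cover_box, chamber, slides, rack, buffer, scanner from where it was at the start of the episode above 0.02 m or angle between any of dish, cover_box, chamber, slides, rack, buffer, scanner's own z axis and vertical above 0.3 rad).
It also fails if it takes over 42 s, if anything falls off the work surface, if the arm or the gripper's body presses on something with over 40 N, if the wrist force passes 120 N, or if a joint passes its speed limit or range.

### The arm

A 6-joint arm with a two-finger parallel gripper is mounted at the origin on the work surface; the furniture and walls round the work are solid. World frame = base frame: x ahead of the robot, y to its left, z up, the work surface at z = 0. Lengths are in m, angles in rad, forces in N, time in s.
With the tool pointing down it reaches from about 0.35 to 0.85 m from the base axis. Payload 8.1 kg.
Tool frame: the origin (TCP) lies on the mounting face of the last link; the fingertips stand 186 mm ahead of it and the grasp point (between the pads) lies 167 mm ahead of it; z points along the fingers, y is the line along which they close (so a half turn about z gives the same grasp; the last joint's range is limited). The gripper opens to 93 mm and grips with 3 to 60 N. Pads are 15 mm wide; open, the fingers measure 128 mm over their backs; the gripper's body (75 mm by 188 mm) begins 65 mm behind the grasp point.
Start: joints at [-1.202, 0.13, 1.488, -0, 1.523, -0.085], TCP at [0.263, -0.539, 0.405] pointing down, gripper open.
Joint ranges: [-2.96, 2.96], [-0.89, 2.26], [0.02, 2.5], [-1.34, 4.48], [0, 2.73], [-2.66, 2.66]. Speed limits (rad/s): [2.39, 2.39, 2.79, 3.14, 3.14, 3.14].

### API

Orientations are given as a rotation vector (axis times angle).
In Python, from plant import * gives the robot as it stands. The module is installed in compiled form; this text tells all that it offers.
- The arm moves only by the tool arm_command, never from a script. Its argument "increments" is a list of rows, each a list of 6 numbers: the shift along the tool's x, y, z in units of 0.2 m (1.0 is 0.2 m), then the turn, a rotation vector about the tool's x, y, z in units of pi rad (1.0 is pi rad). A call has exactly 5 rows; each row is the pose to reach, as a shift and turn from the pose commanded when the call began, along the tool's axes at that moment, turning the shorter way round; what a row does not reach only later rows make up. A row lasts 1/8 s, in which the tool goes at most 62.5 mm and 10.7 degrees, less where a joint would pass 70% of its speed; a pose out of reach is approached as far as the arm can. A call with a number of a shift or a turn outside -1 to 1 is refused whole. A call with a gripper value outside its range is refused whole. "fingers" is the closure, from -1 (fully open) to 1 (shut), set as the call begins (left out, the last holds). The fingers move at their own pace and stop on an object; "force" is the grip in N (left out, the last holds). Time passes only in rows, so rows that repeat a pose let the fingers close, or fill a call up. It gives the time, the measured TCP pose, the force, the opening and the grip force at its end, in the units of the state.
- read_state(): the state, without advancing time (a new reading comes with each control period).
- read_camera(name): name is "scene" or "side" or "wrist"; returns a dict with "image" (400x640x3 uint8, red, green, blue), "fx", "fy", "cx", "cy" (pixels), "k1" (the pictures are not rectified: a ray, as slopes to the right and down, at radius r is drawn at 1 + k1 r^2 times it, then the intrinsics apply), "T" (4x4, takes a point from camera to world coordinates). Camera axes: x right, y down, z forward; pixel columns grow to the right and rows downward; lengths in m; the calibration is good to about 2 mm. A picture is of the moment at which its call begins. There is no depth.
- close_job(): hands the job in; it is judged then, once.
The state is a dict: "t": time; "q": joint angles; "dq": joint speeds; "joint_torque": joint torques, N m; "tool_pos": TCP position; "orientation": TCP orientation; "force": force on the tool from outside, world axes, zero at the start; "wrist_torque": the same for the moment, N m; "opening": finger opening in m; "gripper_force": force on a finger pad.
Only numpy, scipy, OpenCV 4.12 (cv2) and the standard library are available. Lean on these libraries where they do the work, as an engineer would, in place of code of your own. Each camera call takes 0.05 s, during which the arm holds its last target. There are 200 camera calls.

## Working session

There is one attempt and no reset: what is moved stays moved. The work goes in short steps, Python scripts to look and compute and a tool call to move; the robot and the scene stay as the last step left them, time stands still between calls to the robot, and variables do not carry over. Pictures are saved under pics/ and viewed, at most 10 in all, crops included, and the job is handed in when it is done.

Besides the shell and the picture viewer there is one more tool, called by a JSON object that holds its "fn" and its "kwargs". arm_command: Moves the arm, as the interface text tells. Shifts and turns lie within -1 to 1; 1 stands for 0.2 m of shift or pi rad of turn. Its arguments: {"type":"object","properties":{"increments":{"type":"array","items":{"type":"array","items":{"type":"number","minimum":-1,"maximum":1}}},"fingers":{"type":"number"},"force":{"type":"number"}},"required":["increments"]}

```bash
mkdir -p pics; cat > h.py <<'E'
from plant import *
import numpy as np, cv2
from scipy.spatial.transform import Rotation as R
def ray(c,u,v):
    K=np.array([[c['fx'],0,c['cx']],[0,c['fy'],c['cy']],[0,0,1.]])
    p=cv2.undistortPoints(np.array([[[u,v]]],float),K,np.array([c['k1'],0,0,0.]))[0,0]
    T=np.array(c['T']); return T[:3,3],T[:3,:3]@np.array([p[0],p[1],1])
def onz(c,u,v,z):
    o,d=ray(c,u,v); return o+d*(z-o[2])/d[2]
def save(c,n): cv2.imwrite('pics/'+n,c['image'][:,:,::-1])
E
python3 - <<'E'
from h import *
for n in('scene','side'):
    c=read_camera(n); save(c,n+'0.png'); print(n,c['fx'],c['k1'],np.round(c['T'],3).tolist())
s=read_state();print(s['t'],s['tool_pos'],s['orientation'],s['opening'],s['force'])
print(R.from_rotvec(s['orientation']).as_matrix().round(3))
E
```

```text
scene 435.8278571231918 -0.07674663706356127 [[0.874, -0.239, 0.423, -0.078], [-0.486, -0.436, 0.758, -1.047], [0.004, -0.868, -0.497, 0.817], [0.0, 0.0, 0.0, 1.0]]
side 460.3509941252814 0.038982021290250926 [[0.999, 0.001, 0.051, 0.461], [-0.048, -0.355, 0.934, -1.158], [0.019, -0.935, -0.355, 0.54], [0.0, 0.0, 0.0, 1.0]]
0.1 [ 0.26298468 -0.53907175  0.40381056] [-3.05948908e+00 -7.06387480e-01  3.72870070e-04] 0.09254616793122744 [ 0.855672   0.2060378 -0.293409 ]
[[ 0.899  0.438 -0.001]
 [ 0.438 -0.899  0.002]
 [ 0.    -0.002 -1.   ]]
```

View pics/scene0.png

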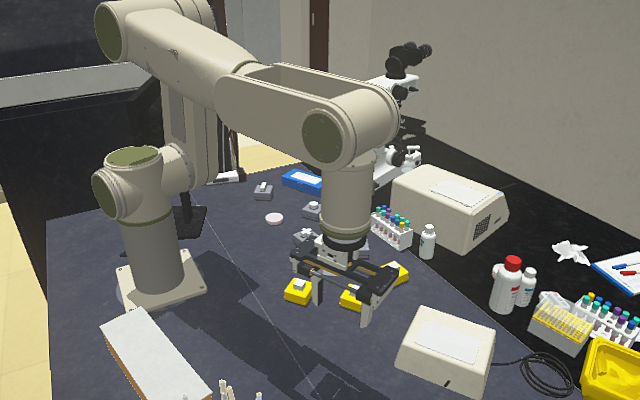

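View pics/side0.png

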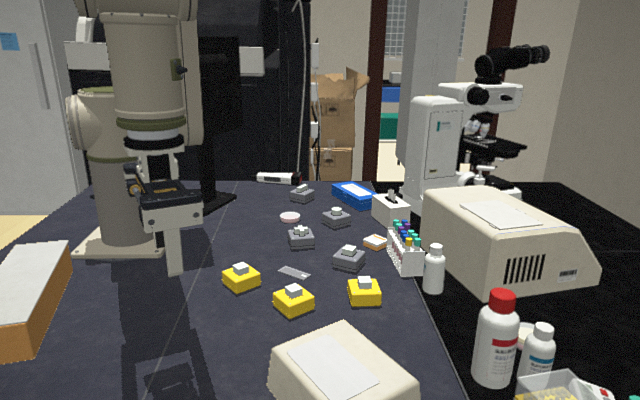

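The side view shows grey boxes at about (302,194), (337,216), (301,235) and (349,257), plus three yellow look-alikes at (240,277), (293,300) and (365,291). Next I enlarge the grey ones and locate them.

```bash
python3 - <<'E'
from h import *
c=read_camera('side'); im=c['image']
cr=im[170:290,230:430][:,:,::-1]; cv2.imwrite('pics/crop.png',cv2.resize(cr,None,fx=4,fy=4,interpolation=cv2.INTER_CUBIC))
g=im[170:290,230:430].astype(int); 
m=((g.min(2)>165)&(g.max(2)-g.min(2)<40)).astype(np.uint8)
n,l,st,ce=cv2.connectedComponentsWithStats(m)
for i in range(1,n):
    if st[i,4]>15:
        u,v=ce[i]+[230,170]; print(np.round([u,v],1),st[i],onz(c,u,v,.050).round(3))
for n,(u,v) in dict(dish=(290,217),cover=(375,242),chamber=(294,271),rack=(400,255),buf=(433,290),slides=(353,195),whitebox=(390,222)).items(): print(n,onz(c,u,v,.0).round(3))
E
```

```text
[390.2 174.6] [147   0  28  11 270] [0.785 0.45  0.05 ]
[275.4 174.7] [ 27   2  36   7 152] [0.366 0.442 0.05 ]
[301.7 185.8] [67 14 10  5 22] [0.461 0.316 0.05 ]
[355.8 189.5] [112  14  29  12 173] [0.64  0.279 0.05 ]
[306.  191.6] [70 19 12  6 26] [0.475 0.256 0.05 ]
[427.4 191.1] [195  19   5   6  22] [0.875 0.264 0.05 ]
[391.4 201.1] [142  23  39  16 244] [0.738 0.168 0.05 ]
[336.3 208.5] [102  37  10   4  34] [0.563 0.105 0.05 ]
[336.3 214.7] [94 41 25  8 63] [0.56  0.056 0.05 ]
[289.6 215.1] [ 50  42  20   8 125] [0.427 0.053 0.05 ]
[300.4 227.5] [64 55 14  6 49] [ 0.458 -0.035  0.05 ]
[308.1 234.6] [70 59 14  9 38] [ 0.478 -0.08   0.05 ]
[400.9 243.5] [158  59  37  26 170] [ 0.707 -0.134  0.05 ]
[292.9 234.3] [59 60 10  9 39] [ 0.439 -0.078  0.05 ]
[374.6 239.5] [133  64  24  11 140] [ 0.645 -0.111  0.05 ]
[348.5 251.8] [104  74  30  17 170] [ 0.572 -0.179  0.05 ]
[394.  257.7] [157  75  14  30 155] [ 0.675 -0.211  0.05 ]
[427.6 257. ] [195  83   5   9  32] [ 0.755 -0.208  0.05 ]
[240.1 265.3] [ 3 92 15  8 77] [ 0.325 -0.243  0.05 ]
[293.7 272.1] [ 48  96  32  13 169] [ 0.444 -0.276  0.05 ]
[364.2 279. ] [128 106  14   7  88] [ 0.593 -0.307  0.05 ]
[292.9 286.6] [ 55 113  17   7  83] [ 0.444 -0.336  0.05 ]
dish [0.425 0.161 0.   ]
cover [ 0.662 -0.02   0.   ]
chamber [ 0.443 -0.18   0.   ]
rack [ 0.715 -0.099  0.   ]
buf [ 0.755 -0.271  0.   ]
slides [0.642 0.365 0.   ]
whitebox [0.729 0.121 0.   ]
```

View pics/crop.png

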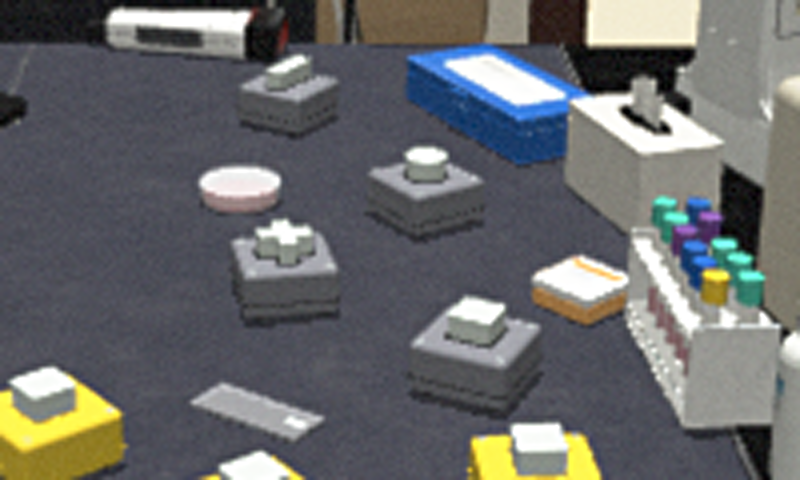

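Candidates, by side-view pixel:
- **Round:** grey box (337,208), disc key.
- **Square:** grey box (349,248). The three yellow boxes (240,265), (293,287) and (364,279) also carry square keys, but they're look-alikes, so they're excluded.
- **Bar:** grey box (302,187).
- **Cross:** grey box (301,230), to be left out.

The enlarged crop confirms each of these. I'll close the fingers and fly above the round box.

{"fn": "arm_command", "kwargs": {"increments": [[0.18,-0.15,0,0,0,0],[0.37,-0.3,0,0,0,0],[0.55,-0.45,0,0,0,0],[0.74,-0.6,0,0,0,0],[0.92,-0.75,0,0,0,0]], "fingers": 1, "force": 20}}

```text
t: 0.78
tool_pos: [0.363, -0.3222, 0.4045]
orientation: [-3.061, -0.706, 0.0]
force: [0.9, -0.6, -0.7]
opening: 0.0475
gripper_force: 0.0
```

{"fn": "arm_command", "kwargs": {"increments": [[0.18,-0.15,0,0,0,0],[0.37,-0.3,0,0,0,0],[0.55,-0.45,0,0,0,0],[0.74,-0.6,0,0,0,0],[0.92,-0.75,0,0,0,0]]}}

```text
t: 1.4
tool_pos: [0.4626, -0.1067, 0.4046]
orientation: [-3.061, -0.707, 0.0]
force: [-0.4, 1.0, 0.5]
opening: 0.0013
gripper_force: 0.0
```

{"fn": "arm_command", "kwargs": {"increments": [[0.18,-0.15,0,0,0,0],[0.36,-0.28,0,0,0,0],[0.5,-0.4,0,0,0,0],[0.62,-0.5,0,0,0,0],[0.62,-0.5,0,0,0,0]]}}

```text
t: 2.02
tool_pos: [0.5302, 0.0376, 0.4042]
orientation: [-3.06, -0.711, 0.001]
force: [-0.3, -1.1, -0.1]
opening: 0.0003
gripper_force: 0.0
```

```bash
python3 - <<'E'
from h import *
s=read_state();print(s['t'],s['tool_pos'],s['q'],s['opening'],s['force'])
print(R.from_rotvec(s['orientation']).as_matrix().round(3))
c=read_camera('wrist'); save(c,'w1.png'); print(c['fx'],c['k1'],np.round(c['T'],3).tolist())
c=read_camera('side'); save(c,'s1.png')
E
```

```text
2.025 [0.53016545 0.03761232 0.40424342] [-2.57822772e-02 -5.46001115e-02  1.67879627e+00  3.51528369e-04
  1.51823671e+00  1.08840149e+00] 0.00026689885303448366 [-0.33085571 -1.11460847 -0.14776669]
[[ 0.898  0.441 -0.001]
 [ 0.441 -0.898  0.   ]
 [-0.001 -0.001 -1.   ]]
359.2796641449261 -0.012001943458794054 [[0.442, -0.856, -0.267, 0.606], [-0.897, -0.422, -0.131, 0.074], [-0.001, 0.297, -0.955, 0.385], [0.0, 0.0, 0.0, 1.0]]
```

View pics/w1.png

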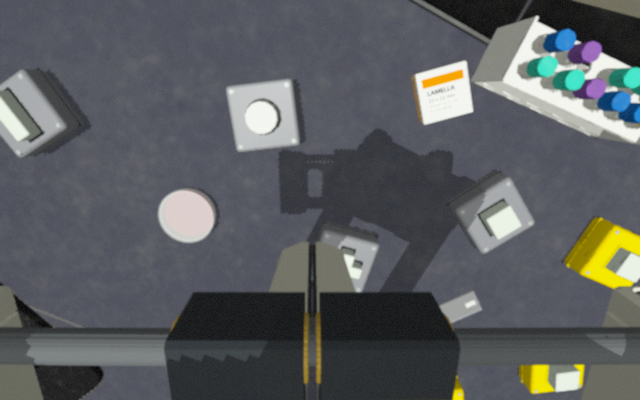

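The wrist view shows round (262,117), square (500,220), bar (17,115), cross (350,262) under the shadow, dish (187,215), cover box (443,93) and rack top right.

```bash
python3 - <<'E'
from h import *
c=read_camera('wrist'); im=c['image'].astype(int)
m=((im.min(2)>185)&(im.max(2)-im.min(2)<35)).astype(np.uint8)
n,l,st,ce=cv2.connectedComponentsWithStats(m)
for i in range(1,n):
    if st[i,4]>60 and st[i,1]<290:
        u,v=ce[i]; print(np.round([u,v],1),st[i],onz(c,u,v,.050).round(4))
s=read_state(); P=s['tool_pos']; M=R.from_rotvec(s['orientation']).as_matrix(); print(P, P+M[:,2]*.186)
# fingertip pixel
T=np.array(c['T']); p=T[:3,:3].T@(P+M[:,2]*.186-T[:3,3]); print('tip px',c['fx']*p[0]/p[2]+c['cx'],c['fy']*p[1]/p[2]+c['cy'])
cs=read_camera('side')
for nm,u,v in (('round',336.5,208.3),('square',349.2,248),('bar',302.5,186.5)): print(nm,onz(cs,u,v,.05).round(4))
E
```

```text
[556.3  86.4] [ 500   14  140  126 2816] [ 0.7031 -0.1235  0.05  ]
[601.4  63. ] [583  51  45  26 461] [ 0.7369 -0.1472  0.05  ]
[442.7  93.2] [ 414   59   57   64 2232] [ 0.653  -0.0352  0.05  ]
[563.4  65.3] [553  62  23   8  94] [ 0.7203 -0.1181  0.05  ]
[260.  113.5] [ 226   80   69   68 3348] [0.5646 0.1046 0.05  ]
[487.3  84.5] [481  81  16   8  62] [ 0.6769 -0.067   0.05  ]
[508.7  93.8] [500  89  18  12  83] [ 0.6788 -0.0888  0.05  ]
[532.1 104.7] [525  99  16  12  68] [ 0.6804 -0.1135  0.05  ]
[ 10.4 122.7] [  0 100  26  41 491] [0.456  0.3087 0.05  ]
[184.2 214.9] [ 158  190   54   51 2154] [0.4418 0.1327 0.05  ]
[502.6 220.6] [486 204  34  34 680] [ 0.5757 -0.1545  0.05  ]
[351.4 266.2] [344 253  17  25 193] [ 0.4648 -0.0426  0.05  ]
[629.7 266. ] [615 252  25  28 464] [ 0.5927 -0.3047  0.05  ]
[0.52964772 0.03539706 0.40445962] [0.52952159 0.03532628 0.21845967]
tip px 311.07424467461664 260.491987339254
round [0.5638 0.1064 0.05  ]
square [ 0.5759 -0.1589  0.05  ]
bar [0.4638 0.3085 0.05  ]
```

{"fn": "arm_command", "kwargs": {"increments": [[0.15,-0.12,0.1,0,0,0],[0.29,-0.235,0.3,0,0,0],[0.29,-0.235,0.5,0,0,0],[0.29,-0.235,0.65,0,0,0],[0.29,-0.235,0.74,0,0,0]]}}

```text
t: 2.85
tool_pos: [0.5608, 0.1026, 0.2549]
orientation: [-3.061, -0.705, 0.004]
force: [0.5, 0.1, 0.3]
opening: 0.0007
gripper_force: 0.0
```

```bash
python3 - <<'E'
from h import *
c=read_camera('wrist'); save(c,'w2.png')
s=read_state(); P=s['tool_pos']; M=R.from_rotvec(s['orientation']).as_matrix(); print(P, P+M[:,2]*.186,s['force'])
cs=read_camera('side'); a=cv2.resize(cs['image'][170:260,270:400],None,fx=3,fy=3); b=c['image'][:, 120:520]
cv=np.zeros((400,790,3),np.uint8); cv[:,:400]=b; cv[:270,400:790]=a; cv2.imwrite('pics/v2.png',cv[:,:,::-1])
E
```

```text
[0.56019814 0.10259811 0.25309121] [0.55940207 0.10250104 0.06709294] [-1.76512809 -0.39852956 -1.94131517]
```

View pics/v2.png

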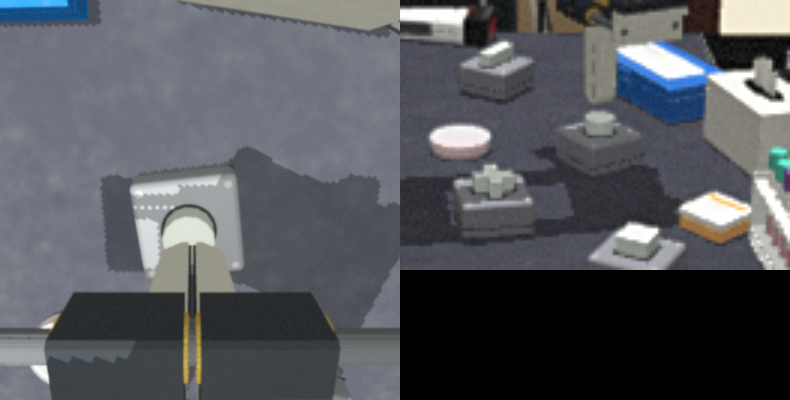

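The fingertips sit centred over the disc in both views (wrist crop x 192 vs 189, side crop x 600 vs 600). I'll go down slowly.

{"fn": "arm_command", "kwargs": {"increments": [[0,0,0.03,0,0,0],[0,0,0.05,0,0,0],[0,0,0.065,0,0,0],[0,0,0.07,0,0,0],[0,0,0.07,0,0,0]]}}

```text
t: 3.58
tool_pos: [0.5615, 0.1036, 0.2429]
orientation: [3.061, 0.707, 0.0]
force: [0.4, 0.0, 0.5]
opening: 0.0006
gripper_force: 0.0
```

{"fn": "arm_command", "kwargs": {"increments": [[0,0,0.005,0,0,0],[0,0,0.01,0,0,0],[0,0,0.015,0,0,0],[0,0,0.02,0,0,0],[0,0,0.02,0,0,0]]}}

```text
t: 4.2
tool_pos: [0.5614, 0.1036, 0.2386]
orientation: [-3.061, -0.707, 0.0]
force: [0.2, -0.1, -0.5]
opening: 0.0008
gripper_force: 0.0
```

{"fn": "arm_command", "kwargs": {"increments": [[0,0,0.004,0,0,0],[0,0,0.008,0,0,0],[0,0,0.012,0,0,0],[0,0,0.016,0,0,0],[0,0,0.02,0,0,0]]}}

```text
t: 4.82
tool_pos: [0.5615, 0.1036, 0.235]
orientation: [-3.061, -0.707, -0.0]
force: [-2.4, -0.5, 4.2]
opening: 0.0001
gripper_force: 1.9
```

{"fn": "arm_command", "kwargs": {"increments": [[0,0,0.004,0,0,0],[0,0,0.008,0,0,0],[0,0,0.012,0,0,0],[0,0,0.016,0,0,0],[0,0,0.02,0,0,0]]}}

```text
t: 5.45
tool_pos: [0.5614, 0.1036, 0.2307]
orientation: [-3.061, -0.707, -0.0]
force: [-1.8, -0.7, 4.9]
opening: 0.0009
gripper_force: 2.4
```

{"fn": "arm_command", "kwargs": {"increments": [[0,0,0.004,0,0,0],[0,0,0.008,0,0,0],[0,0,0.012,0,0,0],[0,0,0.015,0,0,0],[0,0,0.015,0,0,0]]}}

```text
t: 6.08
tool_pos: [0.5615, 0.1036, 0.2277]
orientation: [3.061, 0.707, 0.0]
force: [-1.9, -0.9, 5.3]
opening: 0.0004
gripper_force: 2.3
```

Round is in: depth about 8 mm and force 5.3 N. I'll lift and go above the square box.

{"fn": "arm_command", "kwargs": {"increments": [[0,0,-0.06,0,0,0],[0,0,-0.2,0,0,0],[0,0,-0.38,0,0,0],[-0.1,0.23,-0.4,0,0,0],[-0.2,0.46,-0.4,0,0,0]]}}

```text
t: 6.7
tool_pos: [0.5662, 0.0028, 0.3096]
orientation: [3.06, 0.709, 0.004]
force: [0.1, -0.3, -0.1]
opening: 0.0005
gripper_force: 0.0
```

{"fn": "arm_command", "kwargs": {"increments": [[-0.1,0.22,0,0,0,0],[-0.2,0.44,0,0,0,0],[-0.28,0.64,0,0,0,0],[-0.3,0.74,0,0,0,0],[-0.3,0.74,0,0,0,0]]}}

```text
t: 7.32
tool_pos: [0.577, -0.1567, 0.3079]
orientation: [-3.062, -0.704, -0.001]
force: [-0.4, 0.2, -0.2]
opening: 0.0005
gripper_force: 0.0
```

```bash
python3 - <<'E'
from h import *
c=read_camera('wrist')
s=read_state(); P=s['tool_pos']; M=R.from_rotvec(s['orientation']).as_matrix(); print(P, P+M[:,2]*.186,s['force'])
cs=read_camera('side'); a=cv2.resize(cs['image'][170:300,270:400],None,fx=3,fy=3); b=c['image'][:, 120:520]
cv=np.zeros((400,790,3),np.uint8); cv[:,:400]=b; cv[:390,400:790]=a; cv2.imwrite('pics/v3.png',cv[:,:,::-1])
E
```

```text
[ 0.57691367 -0.15558354  0.30772367] [ 0.57689048 -0.15546065  0.12172371] [0.17350568 0.61930573 0.19804579]
```

View pics/v3.png

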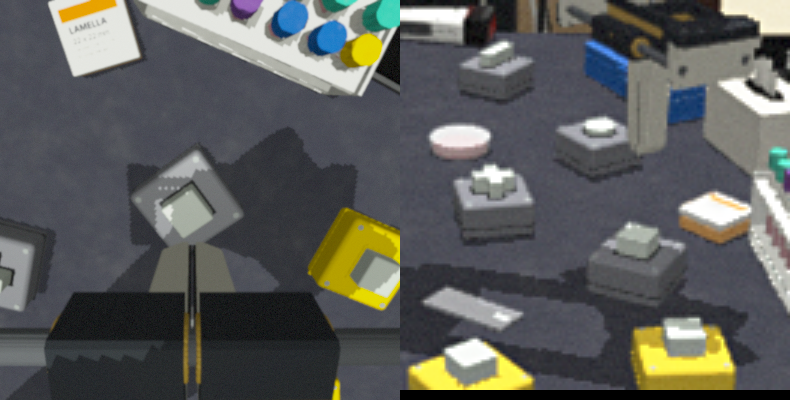

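The round key is visibly in. In the wrist crop the grey square key's top face is centred at about (187,212), full-frame (307,212), just left of the finger line (192).

```bash
python3 - <<'E'
from h import *
c=read_camera('wrist'); s=read_state(); P=s['tool_pos']; M=R.from_rotvec(s['orientation']).as_matrix()
for uv in ((307,212),(309,214)):
    p=onz(c,*uv,.05); print(p,((p-P)@M/.2).round(3))
E
```

```text
[ 0.57647856 -0.15194826  0.05      ] [ 0.004 -0.011  1.288]
[ 0.57575758 -0.15385958  0.05      ] [-0.003 -0.004  1.288]
```

{"fn": "arm_command", "kwargs": {"increments": [[0,-0.008,0.1,0,0,0],[0,-0.008,0.22,0,0,0],[0,-0.008,0.29,0,0,0],[0,-0.008,0.33,0,0,0],[0,-0.008,0.34,0,0,0]]}}

```text
t: 8.1
tool_pos: [0.576, -0.1543, 0.2392]
orientation: [-3.061, -0.707, 0.001]
force: [-0.0, 0.6, 0.1]
opening: 0.0001
gripper_force: 0.0
```

{"fn": "arm_command", "kwargs": {"increments": [[0,0,0.004,0,0,0],[0,0,0.008,0,0,0],[0,0,0.012,0,0,0],[0,0,0.016,0,0,0],[0,0,0.02,0,0,0]]}}

```text
t: 8.72
tool_pos: [0.5761, -0.1546, 0.236]
orientation: [3.061, 0.707, 0.0]
force: [-0.5, -0.2, 3.5]
opening: 0.0003
gripper_force: 1.7
```

Contact is at TCP z of about 0.236. I'll press about 7.5 mm more.

{"fn": "arm_command", "kwargs": {"increments": [[0,0,0.004,0,0,0],[0,0,0.008,0,0,0],[0,0,0.012,0,0,0],[0,0,0.016,0,0,0],[0,0,0.02,0,0,0]]}}

```text
t: 9.35
tool_pos: [0.5761, -0.1546, 0.2318]
orientation: [3.061, 0.707, 0.0]
force: [-1.3, -0.5, 5.2]
opening: 0.0005
gripper_force: 2.3
```

{"fn": "arm_command", "kwargs": {"increments": [[0,0,0.004,0,0,0],[0,0,0.008,0,0,0],[0,0,0.012,0,0,0],[0,0,0.016,0,0,0],[0,0,0.018,0,0,0]]}}

```text
t: 9.98
tool_pos: [0.5761, -0.1546, 0.2282]
orientation: [3.061, 0.707, 0.0]
force: [-0.9, 0.2, 6.1]
opening: 0.0004
gripper_force: 2.7
```

The square key is in. Now I'll lift and go over to the bar box.

{"fn": "arm_command", "kwargs": {"increments": [[0,0,-0.06,0,0,0],[0,0,-0.2,0,0,0],[0,0,-0.38,0,0,0],[0.03,-0.15,-0.4,0,0,0],[0.08,-0.38,-0.4,0,0,0]]}}

```text
t: 10.6
tool_pos: [0.5573, -0.0793, 0.3097]
orientation: [3.061, 0.703, 0.003]
force: [0.1, 1.2, -0.7]
opening: 0.0003
gripper_force: 0.0
```

{"fn": "arm_command", "kwargs": {"increments": [[0.05,-0.2,0,0,0,0],[0.1,-0.4,0,0,0,0],[0.14,-0.6,0,0,0,0],[0.18,-0.8,0,0,0,0],[0.22,-1.0,0,0,0,0]]}}

```text
t: 11.22
tool_pos: [0.5084, 0.1211, 0.3085]
orientation: [-3.061, -0.707, -0.0]
force: [0.7, -0.3, 0.3]
opening: 0.0007
gripper_force: 0.0
```

{"fn": "arm_command", "kwargs": {"increments": [[0.05,-0.25,0,0,0,0],[0.1,-0.5,0,0,0,0],[0.16,-0.72,0,0,0,0],[0.21,-0.95,0,0,0,0],[0.21,-0.95,0,0,0,0]]}}

```text
t: 11.85
tool_pos: [0.4622, 0.3116, 0.3084]
orientation: [-3.059, -0.713, 0.0]
force: [0.1, -1.1, 1.3]
opening: 0.0006
gripper_force: 0.0
```

```bash
python3 - <<'E'
from h import *
c=read_camera('wrist')
s=read_state(); P=s['tool_pos']; M=R.from_rotvec(s['orientation']).as_matrix(); print(P, P+M[:,2]*.186,s['force'])
cs=read_camera('side'); a=cv2.resize(cs['image'][170:300,270:400],None,fx=3,fy=3); b=c['image'][:, 120:520]
cv=np.zeros((400,790,3),np.uint8); cv[:,:400]=b; cv[:390,400:790]=a; cv2.imwrite('pics/v4.png',cv[:,:,::-1])
for uv in ((309,212),(309,222),(309,232)):
    p=onz(c,*uv,.05); print(uv,p,((p-P)@M/.2).round(3))
print('per 10px',(onz(c,319,222,.05)-onz(c,309,222,.05))@M/.2)
E
```

```text
[0.4628078  0.31011313 0.30820241] [0.46275799 0.31006045 0.12220242] [ 0.41210455 -0.57213517  0.73160081]
(309, 212) [0.46225573 0.31318359 0.05      ] [ 0.005 -0.015  1.291]
(309, 222) [0.45550744 0.30986986 0.05      ] [-0.033 -0.015  1.291]
(309, 232) [0.44863815 0.30649675 0.05      ] [-0.071 -0.015  1.291]
per 10px [8.66210844e-05 3.54990372e-02 4.80154906e-06]
```

View pics/v4.png

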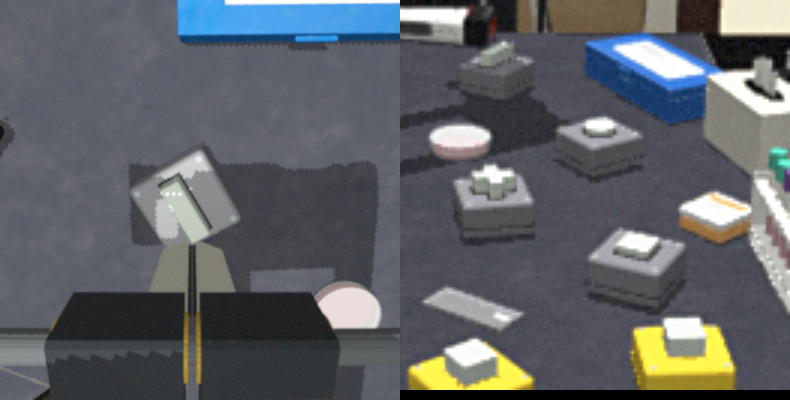

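Round and square are both visibly in, and cross is still out. The bar's top face is centred at about (186,211) in the wrist crop, so I'll shift about 4 mm along -y while going down.

{"fn": "arm_command", "kwargs": {"increments": [[0,-0.018,0.1,0,0,0],[0,-0.018,0.22,0,0,0],[0,-0.018,0.29,0,0,0],[0,-0.018,0.33,0,0,0],[0,-0.018,0.34,0,0,0]]}}

```text
t: 12.58
tool_pos: [0.4619, 0.3119, 0.2396]
orientation: [3.061, 0.706, -0.001]
force: [-0.4, -0.0, 0.0]
opening: 0.0003
gripper_force: 0.0
```

{"fn": "arm_command", "kwargs": {"increments": [[0,0,0.004,0,0,0],[0,0,0.008,0,0,0],[0,0,0.012,0,0,0],[0,0,0.016,0,0,0],[0,0,0.02,0,0,0]]}}

```text
t: 13.2
tool_pos: [0.4619, 0.3123, 0.2363]
orientation: [-3.061, -0.707, -0.0]
force: [-0.6, -0.8, 3.7]
opening: 0.0005
gripper_force: 1.7
```

{"fn": "arm_command", "kwargs": {"increments": [[0,0,0.004,0,0,0],[0,0,0.008,0,0,0],[0,0,0.012,0,0,0],[0,0,0.016,0,0,0],[0,0,0.02,0,0,0]]}}

```text
t: 13.82
tool_pos: [0.4619, 0.3123, 0.2322]
orientation: [-3.061, -0.707, -0.0]
force: [-0.7, 0.3, 4.1]
opening: 0.0007
gripper_force: 2.2
```

{"fn": "arm_command", "kwargs": {"increments": [[0,0,0.004,0,0,0],[0,0,0.008,0,0,0],[0,0,0.012,0,0,0],[0,0,0.016,0,0,0],[0,0,0.018,0,0,0]]}}

```text
t: 14.45
tool_pos: [0.4619, 0.3123, 0.2286]
orientation: [-3.061, -0.707, -0.0]
force: [-0.9, 0.2, 6.5]
opening: 0.0002
gripper_force: 2.7
```

{"fn": "arm_command", "kwargs": {"increments": [[0,0,-0.06,0,0,0],[0,0,-0.25,0,0,0],[0,0,-0.5,0,0,0],[0,0,-0.7,0,0,0],[0,0,-0.7,0,0,0]]}}

```text
t: 15.08
tool_pos: [0.4629, 0.3128, 0.3736]
orientation: [-3.059, -0.706, -0.012]
force: [0.5, -0.1, 0.2]
opening: 0.0004
gripper_force: 0.0
```

```bash
python3 - <<'E'
from h import *
cs=read_camera('side'); c=read_camera('wrist')
a=cv2.resize(cs['image'][170:300,270:400],None,fx=3,fy=3); b=c['image'][:, 120:520]
cv=np.zeros((400,790,3),np.uint8); cv[:,:400]=b; cv[:390,400:790]=a; cv2.imwrite('pics/v5.png',cv[:,:,::-1])
E
```

```text
(no output)
```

View pics/v5.png

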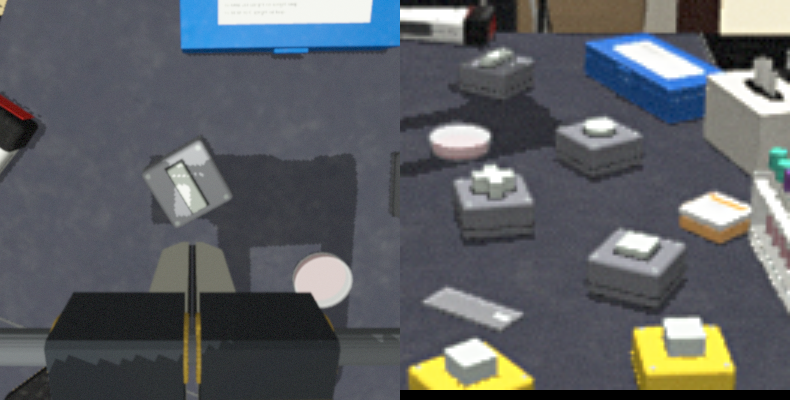

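The round, square and bar keys are in, at side-crop (600,127), (637,244) and (495,58). Cross (493,180) is still out, nothing has been disturbed, and the arm is clear.

```bash
python3 -c "
from plant import *
print(close_job())"
```

```text
the job is handed in; nothing more can be done
None
```

I pressed the round, square and bar keys in that order, each about 8 mm with no reading over 6.5 N; the cross key is still out, the arm is clear and the job is handed in (no verdict was returned).

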